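# Clamp the sample jar and lock the clamp with its thumb wedge

### The arm

A 6-joint arm with a two-finger parallel gripper is mounted at the origin on the work surface. World frame = base frame: x ahead of the robot, y to its left, z up, the work surface at z = 0. Lengths are in m, angles in rad, forces in N, time in s.
With the tool pointing down it reaches from about 0.25 to 0.725 m from the base axis. Payload 4 kg.
Tool frame: the origin (TCP) lies on the centre line of the jaws, within the pads' length; the fingertips stand 25 mm ahead of it and the grasp point (between the pads) lies 6 mm ahead of it; z points along the fingers, x is the direction in which the jaws open and shut, and the axes are right-handed (so a half turn about z gives the same grasp; the last joint's range is limited). The gripper opens to 85 mm and grips with 20 to 120 N. Pads are 22 mm wide; open, the fingers measure 114 mm over their backs; the gripper's body (76 mm by 85 mm) begins 54 mm behind the grasp point. The pads swing forward as they close: fully open they stand 13 mm farther back than shut.
Start: joints at [-1.237, 0.241, 0.005, 1.335, 0, 1.571], TCP at [0.164, -0.472, 0.256] pointing down, gripper open.
Joint ranges: [-2.72, 2.72], [-1.05, 1.87], [-1.09, 1.28], [-1.99, 2.15], [-1.42, 1.44], [-3.14, 3.14]. Speed limits (rad/s): [2.79, 2.79, 3.14, 3.14, 3.14, 3.14].

### API

Orientations are given as a unit quaternion [x, y, z, w].
In Python, from workcell import bot, imaging, order gives the robot as it stands.
- The arm moves only by the tool carry_out, never from a script. Its argument "moves" is a list of rows, each a list of 5 numbers: the shift along the tool's x, y, z scaled (see below), then the turn about the tool's z scaled (see below), then the opening, from -1 (shut) to 1 (fully open). In form: [[tx, ty, tz, roll, hand], ...]. A call has 1 to 20 rows; each row is the pose to reach, as a shift and turn from the pose commanded when the call began, along the tool's axes at that moment; what a row does not reach only later rows make up. The controller multiplies each number of a shift by 0.1 m and each number of a turn by 90 degrees. A row lasts 1/10 s, in which the tool goes at most 50 mm and 8.59 degrees, less where a joint would pass 70% of its speed; a pose out of reach is approached as far as the arm can. A call with a number of a shift or a turn outside -1 to 1 is refused whole. A call with a gripper value outside its range is refused whole. The fingers move at their own pace and stop on an object; the grip force is fixed at half the most. Time passes only in rows, so rows that repeat a pose let the fingers close. It gives the time, the measured TCP pose, the force and the opening at its end, in the units of the state.
- bot.get_obs(): the state, without advancing time (a new reading comes with each control period).
- imaging.camera(name): name is "scene" or "top" or "wrist"; returns the picture (420x560x3 uint8, red, green, blue); there is no depth.
- imaging.camera_model(name): a dict with "fovy" (degrees; the focal length in pixels is half the picture's height over the tangent of half this angle, whatever the lens; pixels are square), "cx", "cy" (the principal point, pixels), "eye" and "rotation" of the camera in the world. Camera axes: x right, y up, looking along -z (the intrinsics and any distortion apply to the point x, -y, -z); pixel columns grow to the right and rows downward; lengths in m; the calibration is good to about 2 mm. A picture is of the moment at which its call begins: read the wrist's pose just before it. camera_model takes no time and is no camera call; for the wrist camera it gives the pose at the moment of the call.
- order.job_done(): hands the job in, once; it reports no verdict.
The state is a dict: "clock": time; "joint_pos": joint angles; "joint_vel": joint speeds; "tau": joint torques, N m; "eef_pos": TCP position; "tool_rot": TCP orientation; "ft_force": force on the tool from outside, world axes, zero at the start; "ft_torque": the same for the moment, N m; "grip_width": finger opening in m.
Only numpy, scipy, OpenCV 4.12 (cv2) and the standard library are available. Lean on these libraries where they do the work, as an engineer would, in place of code of your own. Each camera call takes 0.05 s, during which the arm holds its last target.

### The job

Clamp the glass sample jar for stirring: slide the clamp's bar gently until its jaw has pushed the jar fully home in the V-shaped nest and stays against it, then slide the thumb wedge along its ramp until it jams the bar fast and stays jammed when you let go. Press firmly but not brutally: do not squeeze the glass or drive the wedge with all your strength, keep the jar standing, and leave the other glassware and the weight alone.

Things in the scene. Friction and masses are not known exactly. Their poses are not given: they have to be found in the camera images.
- clamp: Vessel clamp fixed on the bench: grey base plate 150 x 360 x 12 mm (x -87 to +63, y -192 to +168 mm about the origin: underside, on the bar's centre line), aluminium V nest at its +y end, bar along y, bridge over the bar at x 0, y -50 mm (62 x 56 mm, top 59 mm high). z up; +y: the way the bar closes on the jar; +x: the way the wedge is pushed home.
- nest (a point): Where the jar's centre is when the jar is fully home against both walls of the V nest (clamp frame 0, 95, 50 mm; the walls open towards -y).
- jar_center (a point): Centre, half-way up, of the glass jar with white cap: diameter 60 mm, 78 mm high, about 0.25 kg, standing loose on the base plate (12 mm above the bench) in front of the nest, up to 20 mm short of it. z is its upright axis.
- bar (a joint): Travel of the aluminium bar (m) along the clamp's +y: 0 fully open, growing as the jaw closes on the jar; a seated jar stops it at about 0.055. It slides stiffly (2 to 5 N with the jar), stays where it is left; a push of 8 to 14 N on its post seats the jar snugly. Bar 24 mm wide, 205 mm long; its jaw is an upright plate 50 mm wide, top 62 mm above the bench.
- bar_post (a point): Point in the middle of the upright black post on the bar's free (-y) end, by which it is moved: the post measures 20 mm in x, 16 mm in y, and stands from 31 to 67 mm (2 mm play) above the bench; this point is 55 mm above the bench and moves with the bar. Push its -y face, or pinch it.
- jaw (a point): Middle of the jaw's flat face that meets the jar, 50 mm above the bench; axes as the clamp; moves with the bar.
- wedge (a joint): Travel of the thumb wedge (m) down its ramp, along the clamp's +x and 8 degrees downward: 0 drawn back, 0.055 end of slot. Slides stiffly (3 to 5 N) until its sole meets the bar, anywhere from 0.017 to 0.048 (the bar's height has play; poses cannot tell). Then the push rises about 5 to 10 N per mm; 10 to 18 N jams it well, and it is self-locking.
- wedge_tab (a point): Point in the upper middle of the steel thumb tab standing on the wedge's thick (-x) end: the tab measures 14 mm in x, 22 mm in y, its top is 12 mm above this point and its free part reaches 22 mm below it; moves with the wedge. Push its -x face (surest), or pinch it and take care not to drag it back when letting go.
- reagent: Amber bottle, bystander, 68 mm diameter, 150 mm high; origin at its underside.
- beaker: Empty glass beaker, bystander, 64 mm diameter, 85 mm high; origin at its underside.
- weight: Brass balance weight with a knob, bystander, 36 mm diameter, 50 mm high; origin at its underside.
Not all that is in view belongs to the job. Leave any green look-alike of the part that bears jar_center alone.

How it is judged:
On the way, in this order (a step that is already met when the one before it is completed fails the run):
1. the jaw has pushed the jar home in the nest and stands against it (horizontal distance between jar_center and nest below 0.0025 m and y of jar_center in the frame of jaw below 0.0315 m), for 0.2 s.
2. the wedge is jammed on the bar (contact force between wedge and bar above 4 N), for 0.2 s.
At the end, for the whole second after the job is handed in: The jar stands upright, home in the nest within 2.5 mm, with the jaw against it (gap under 1.5 mm), and the released wedge is at rest, still jammed, bearing on the bar with more than 4 N (all of step 1 and contact force between wedge and bar above 4 N and angle between jar_center's own z axis and vertical below 0.1 rad and velocity of joint wedge between -0.002 and 0.002 m/s); the robot touches nothing.
It fails at once if the glass is squeezed with more than 22 N (contact force between bar and jar above 22 N).
It fails at once if the wedge is overdriven: it bears on the bar with more than 36 N (a push of about 24 N) (contact force between wedge and bar above 36 N).
It fails at once if the jar is tipped (angle between jar_center's own z axis and vertical above 0.3 rad).
It fails at once if a bystander is disturbed (moved more than 15 mm) (distance of any of reagent, beaker, weight from where it was at the start of the episode above 0.015 m).
It also fails if it takes over 54 s, if anything falls off the work surface, if the arm or the gripper's body presses on something with over 40 N, if the wrist force passes 120 N, or if a joint passes its speed limit or range.

## Working session

There is one attempt and no reset: what is moved stays moved. The work goes in short steps, Python scripts to look and compute and a tool call to move; the robot and the scene stay as the last step left them, time stands still between calls to the robot, and variables do not carry over. Pictures are saved under pics/ and viewed, and the job is handed in when it is done.

Besides the shell and the picture viewer there is one more tool, called by a JSON object that holds its "method" and its "body". carry_out: Moves the arm, as the interface text tells. Its arguments: {"type":"object","properties":{"moves":{"type":"array","items":{"type":"array","items":{"type":"number","minimum":-1,"maximum":1}}}},"required":["moves"]}

```bash
mkdir -p pics; ls
python3 - <<'E'
from workcell import bot, imaging, order
import cv2
print(bot.get_obs())
for n in ["scene","top","wrist"]:
    m=imaging.camera_model(n);print(n,m)
    cv2.imwrite(f"pics/{n}0.png",imaging.camera(n)[:,:,::-1])
E
```

```text
pics
{'clock': 0.0, 'joint_pos': array([-1.23701246e+00,  2.41425313e-01,  3.73529815e-03,  1.33521332e+00,
        1.07285647e-05,  1.57081367e+00]), 'joint_vel': array([-5.92091717e-04, -8.91334741e-04,  1.44125327e-04,  4.49255602e-04,
       -3.19619495e-03,  4.52492737e-05]), 'tau': array([-1.49772509e-04, -3.72317255e+01,  2.52408671e+01,  1.68068981e-02,
        2.10530823e-05, -1.37491921e-05]), 'eef_pos': array([ 0.16362305, -0.47185587,  0.25541098]), 'tool_rot': array([ 8.14739999e-01, -5.79825512e-01, -8.55231469e-04, -6.15203652e-04]), 'ft_force': array([-0.05172319,  0.2432932 ,  0.88716957]), 'ft_torque': array([-0.00471154, -0.03388152,  0.03040418]), 'grip_width': 0.08525170974824987}
scene {'fovy': 46.76105277261408, 'cx': 283.94659434672843, 'cy': 205.79003786127092, 'eye': array([1.0175937 , 0.58162654, 0.62542458]), 'rotation': array([0.15055929, 0.4046288 , 0.83950188, 0.32991519])}
top {'fovy': 54.14735252324954, 'cx': 283.4477586045616, 'cy': 208.80467153750925, 'eye': array([0.40039452, 0.07994578, 0.87705844]), 'rotation': array([ 0.05898824, -0.06509919, -0.70426507,  0.7044808 ])}
wrist {'fovy': 59.93155947717313, 'cx': 283.41167633142584, 'cy': 217.66588549596733, 'eye': array([ 0.23683152, -0.44666497,  0.37242968]), 'rotation': array([-0.12354032,  0.08972081, -0.57289049,  0.80528532])}
```

View pics/scene0.png

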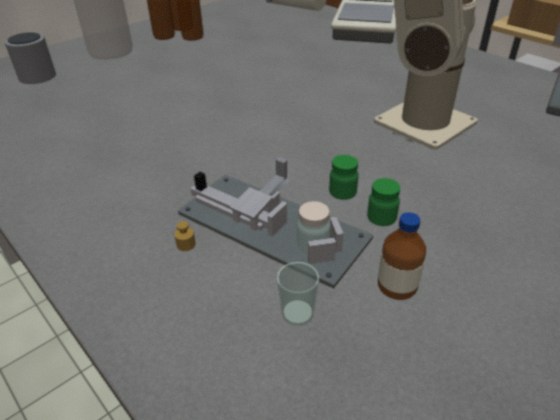

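View pics/top0.png

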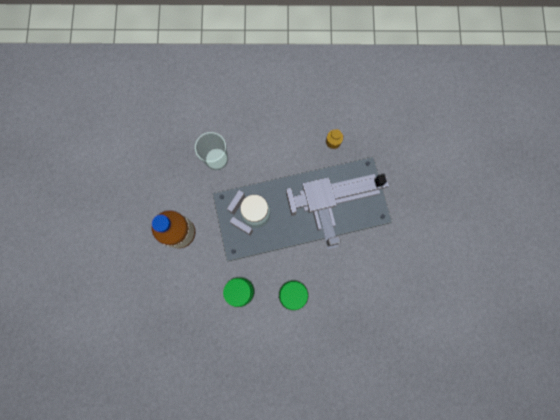

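View pics/wrist0.png

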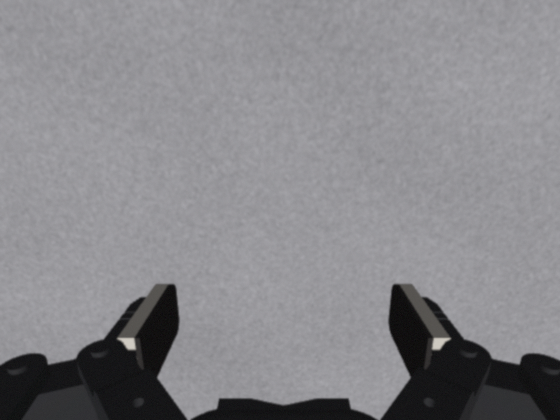

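Run:
```python
import cv2
a=cv2.imread("pics/top0.png")[145:270,200:400];cv2.imwrite("pics/tc.png",cv2.resize(a,None,fx=4,fy=4,interpolation=cv2.INTER_CUBIC))
a=cv2.imread("pics/scene0.png")[145:280,170:380];cv2.imwrite("pics/sc.png",cv2.resize(a,None,fx=3.8,fy=3.8,interpolation=cv2.INTER_CUBIC))
```

```text
(no output)
```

View pics/tc.png

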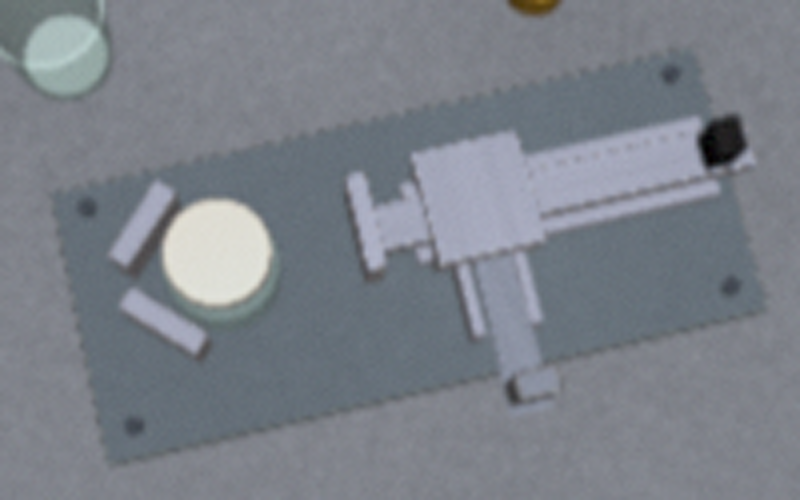

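View pics/sc.png

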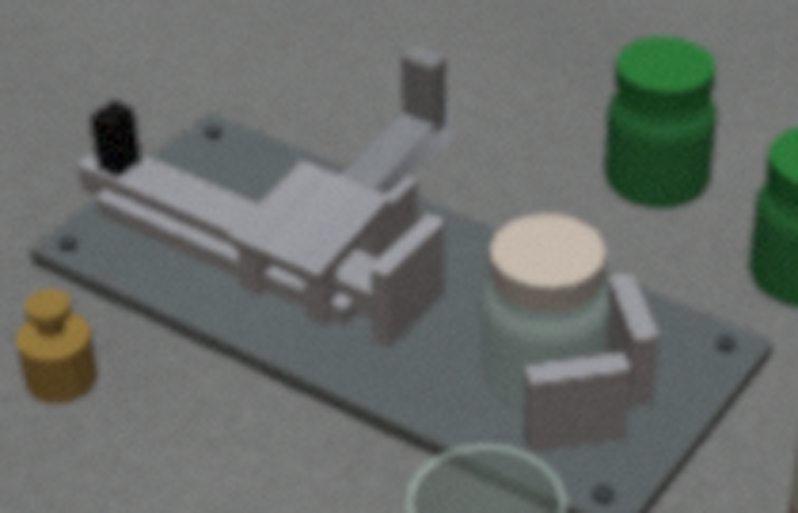

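```bash
cat > h.py <<'E'
import numpy as np, cv2
from scipy.spatial.transform import Rotation as R
from scipy.optimize import least_squares
from workcell import bot, imaging, order
class Cam:
    def __init__(s,n):
        m=imaging.camera_model(n);s.f=210/np.tan(np.radians(m['fovy'])/2);s.c=np.array([m['cx'],m['cy']]);s.e=np.array(m['eye']);s.R=R.from_quat(m['rotation']).as_matrix()
    def proj(s,P):
        p=(np.atleast_2d(P)-s.e)@s.R
        return np.c_[p[:,0]/-p[:,2],-p[:,1]/-p[:,2]]*s.f+s.c
    def ray(s,uv):
        u=(np.atleast_2d(uv)-s.c)/s.f
        return np.c_[u[:,0],-u[:,1],-np.ones(len(u))]@s.R.T
    def atz(s,uv,z):
        d=s.ray(uv);return s.e+d*((z-s.e[2])/d[:,2])[:,None]
def toW(T,P):
    P=np.atleast_2d(P);c,s=np.cos(T[2]),np.sin(T[2])
    return np.c_[T[0]+c*P[:,0]-s*P[:,1],T[1]+s*P[:,0]+c*P[:,1],P[:,2]]
def toC(T,P):
    P=np.atleast_2d(P)-[T[0],T[1],0];c,s=np.cos(T[2]),np.sin(T[2])
    return np.c_[c*P[:,0]+s*P[:,1],-s*P[:,0]+c*P[:,1],P[:,2]]
def st():
    o=bot.get_obs();print('t',o['clock'],'p',o['eef_pos'].round(4),'rpy',R.from_quat(o['tool_rot']).as_matrix().round(3).tolist(),'F',o['ft_force'].round(2),'w',round(o['grip_width'],4));return o
E
python3 - <<'E'
from h import *
t=Cam('top');s=Cam('scene')
ut=lambda L:np.array(L)/4-.375+[200,145]
us=lambda L:np.array(L)/3.8-.37+[170,145]
Pt=np.array([[63,168,12],[-87,168,12],[-87,-192,12],[63,-192,12],[31,-22,59],[31,-78,59],[-31,-78,59],[-31,-22,59]])/1e3
It=ut([[52,192],[112,466],[768,310],[695,50],[412,153],[515,131],[545,240],[440,267]])
Ps=np.array([[-87,168,12],[-87,-192,12],[63,-192,12]])/1e3
Is=us([[770,347],[208,112],[33,250]])
for k in (1,2,3):
    def f(T):
        r=[]
        if k&1:r.append((t.proj(toW(T,Pt))-It).ravel())
        if k&2:r.append((s.proj(toW(T,Ps))-Is).ravel())
        return np.concatenate(r)
    q=least_squares(f,[.4,0,0]);print(k,q.x,np.degrees(q.x[2]),q.fun.round(1))
T=q.x;np.save('T.npy',T)
for n,uv,z in [('post',[722,140],.067),('cap',[217,252],.09),('tab',[537,385],.08),('jawtop',[366,222],.062)]:
    print(n,toC(T,t.atz(ut([uv]),z)).round(4))
for n,uv,z in [('post',[115,112],.067),('cap',[547,250],.09),('jawtop',[410,248],.062)]:
    print('s',n,toC(T,s.atz(us([uv]),z)).round(4))
# tab triangulate
def tri(a,b):
    da,db=t.ray(ut([a]))[0],s.ray(us([b]))[0]
    A=np.c_[da,-db];x=np.linalg.lstsq(A,s.e-t.e,rcond=None)[0]
    p,q=t.e+da*x[0],s.e+db*x[1];return toC(T,(p+q)/2).round(4),(p-q).round(4)
print('tabtop',tri([541,380],[424,56]));print('post',tri([722,135],[115,109]));print('cap',tri([217,252],[547,250]))
E
```

```text
1 [0.56533876 0.04798995 0.23051055] 13.207281421353533 [-0.6  0.4 -1.3  0.3  0.3  0.4 -0.1 -0.6 -0.1 -0.5  0.7 -1.   0.8  0.7
  0.2  0.1]
2 [0.5706052  0.04978352 0.22153821] 12.693204318251722 [ 1.  -0.2  0.7 -0.  -1.7 -0.4]
3 [0.56630592 0.0480862  0.22960572] 13.155438720370338 [-0.6 -0.1 -1.3 -0.2  0.3  0.1 -0.1 -0.9 -0.1 -0.9  0.6 -1.4  0.7  0.2
  0.1 -0.3  1.7 -2.2  1.1 -0.9 -0.7 -1.2]
post [[-0.0017 -0.176   0.067 ]]
cap [[-0.0045  0.0858  0.09  ]]
tab [[-0.102  -0.0513  0.08  ]]
jawtop [[-0.0012  0.0097  0.062 ]]
s post [[ 0.0017 -0.1785  0.067 ]]
s cap [[-0.0015  0.0858  0.09  ]]
s jawtop [[0.004  0.0127 0.062 ]]
tabtop (array([[-0.1011, -0.0516,  0.0912]]), array([ 0.0007, -0.0008,  0.0002]))
post (array([[ 0.0011, -0.1772,  0.0687]]), array([-0.0016,  0.0015, -0.0008]))
cap (array([[-0.0038,  0.0853,  0.0881]]), array([-0.0009,  0.001 , -0.0001]))
```

{"method": "carry_out", "body": {"moves": [[-0.3,-1,0,-0.933,-1],[-0.3,-1,0,-0.933,-1],[-0.3,-1,0,-0.933,-1],[-0.3,-1,0,-0.933,-1],[-0.3,-1,0,-0.933,-1],[-0.3,-1,0,-0.933,-1],[-0.3,-1,0,-0.933,-1],[-0.3,-1,0,-0.933,-1],[-0.3,-1,0,-0.933,-1],[-0.3,-1,0,-0.933,-1],[-0.3,-1,0,-0.933,-1],[-0.3,-1,0,-0.933,-1]]}}

```text
clock: 1.35
eef_pos: [0.2484, -0.4112, 0.2561]
tool_rot: [0.994, 0.113, -0.0, -0.0]
ft_force: [1.1, 0.2, -0.1]
grip_width: -0.0002
```

{"method": "carry_out", "body": {"moves": [[0.5,-0.2,0,0,-1],[1,-0.4,0,0,-1],[1,-0.4,0,0,-1]]}}

```text
clock: 1.65
eef_pos: [0.3398, -0.3473, 0.2562]
tool_rot: [0.993, 0.116, 0.001, -0.0]
ft_force: [0.5, -0.2, 1.0]
grip_width: -0.0
```

{"method": "carry_out", "body": {"moves": [[0.5,-0.2,0,0,-1],[1,-0.4,0,0,-1],[1,-0.4,0,0,-1]]}}

```text
clock: 1.95
eef_pos: [0.4283, -0.2856, 0.256]
tool_rot: [0.993, 0.116, 0.001, -0.0]
ft_force: [-0.7, -0.7, 0.1]
grip_width: 0.0
```

{"method": "carry_out", "body": {"moves": [[0.5,-0.2,0,0,-1],[1,-0.4,0,0,-1],[1,-0.4,0,0,-1],[1,-0.4,0,0,-1]]}}

```text
clock: 2.35
eef_pos: [0.5139, -0.2259, 0.2556]
tool_rot: [0.993, 0.115, -0.001, -0.0]
ft_force: [0.0, 0.3, -0.2]
grip_width: 0.0
```

Look from here with the wrist camera before descending.

Run:
```python
from h import *
o=st();T=np.load('T.npy');print(toC(T,o['eef_pos']))
w=Cam('wrist');print(w.e,w.R)
cv2.imwrite("pics/w1.png",imaging.camera('wrist')[:,:,::-1])
print(w.proj(toW(T,[[0,-.177,.067],[0,-.05,.059],[-.1,-.0516,.091]])))
```

```text
t 2.35 p [ 0.5139 -0.2259  0.2556] rpy [[0.974, 0.228, -0.001], [0.228, -0.974, -0.0], [-0.001, -0.0, -1.0]] F [ 0.03  0.32 -0.23] w 0.0
[[-0.11335417 -0.25484514  0.25562239]]
[ 0.4964387  -0.15043169  0.37259132] [[ 9.73670894e-01 -2.17609839e-01 -6.79039656e-02]
 [ 2.27956953e-01  9.28437025e-01  2.93326299e-01]
 [-7.86132909e-04 -3.01082461e-01  9.53597784e-01]]
[[ 425.31355918  102.1874822 ]
 [ 442.05515739  -84.00447364]
 [ 304.70513608 -105.67287819]]
```

View pics/w1.png

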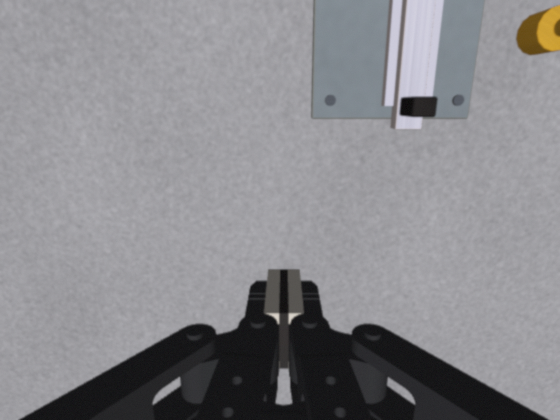

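{"method": "carry_out", "body": {"moves": [[0.5,-0.1,0,0,-1],[1,-0.2,0.3,0,-1],[1,-0.35,0.6,0,-1],[1,-0.35,1,0,-1],[1,-0.35,1,0,-1]]}}

```text
clock: 2.9
eef_pos: [0.5975, -0.1698, 0.1498]
tool_rot: [0.994, 0.113, -0.007, -0.002]
ft_force: [-1.2, -0.1, -0.5]
grip_width: -0.0004
```

{"method": "carry_out", "body": {"moves": [[0.1,0,0.3,0,-1],[0.13,0,0.6,0,-1],[0.13,0,0.86,0,-1],[0.13,0,0.86,0,-1],[0.13,0,0.86,0,-1],[0.13,0,0.86,0,-1]]}}

```text
clock: 3.5
eef_pos: [0.617, -0.1681, 0.0735]
tool_rot: [0.994, 0.113, 0.002, 0.001]
ft_force: [0.5, 0.5, 0.7]
grip_width: -0.0001
```

Run:
```python
from h import *
o=st();T=np.load('T.npy');print(toC(T,o['eef_pos']))
w=Cam('wrist')
cv2.imwrite("pics/w2.png",imaging.camera('wrist')[:,:,::-1])
print(w.proj(toW(T,[[0,-.177,.067],[0,-.05,.059],[-.1,-.0516,.091]])))
```

```text
t 3.5 p [ 0.617  -0.1681  0.0735] rpy [[0.974, 0.225, 0.004], [0.225, -0.974, -0.001], [0.004, 0.002, -1.0]] F [0.55 0.48 0.74] w -0.0001
[[ 1.34923360e-04 -2.22095524e-01  7.34709924e-02]]
[[ 282.40538399  199.6283386 ]
 [ 280.67647146 -272.55671623]
 [-271.29497723 -433.78961959]]
```

View pics/w2.png

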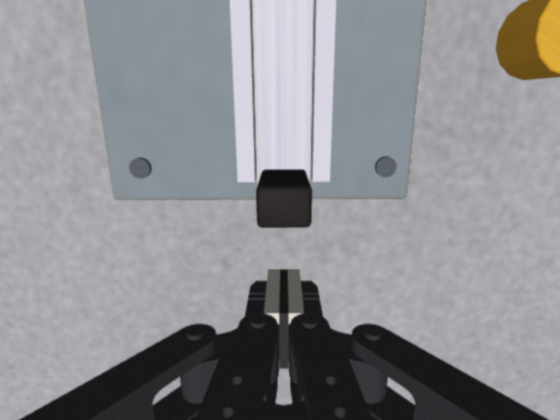

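{"method": "carry_out", "body": {"moves": [[0,-0.1,0.04,0,-1],[0,-0.18,0.04,0,-1],[0,-0.21,0.04,0,-1],[0,-0.24,0.04,0,-1],[0,-0.27,0.04,0,-1],[0,-0.3,0.04,0,-1],[0,-0.33,0.04,0,-1],[0,-0.36,0.04,0,-1],[0,-0.39,0.04,0,-1],[0,-0.42,0.04,0,-1],[0,-0.45,0.04,0,-1],[0,-0.48,0.04,0,-1],[0,-0.51,0.04,0,-1],[0,-0.54,0.04,0,-1],[0,-0.54,0.04,0,-1]]}}

```text
clock: 5.05
eef_pos: [0.6032, -0.1134, 0.0662]
tool_rot: [0.993, 0.114, -0.0, -0.0]
ft_force: [0.6, -0.8, 0.0]
grip_width: -0.0001
```

Run:
```python
from h import *
o=st();T=np.load('T.npy');print(toC(T,o['eef_pos']))
a=imaging.camera('top')[:,:,::-1][145:270,200:400];cv2.imwrite("pics/t3.png",cv2.resize(a,None,fx=4,fy=4,interpolation=cv2.INTER_CUBIC))
a=imaging.camera('scene')[:,:,::-1][145:280,170:380];cv2.imwrite("pics/s3.png",cv2.resize(a,None,fx=3.8,fy=3.8,interpolation=cv2.INTER_CUBIC))
```

```text
t 5.05 p [ 0.6032 -0.1134  0.0662] rpy [[0.974, 0.227, -0.0], [0.227, -0.974, 0.001], [-0.0, -0.001, -1.0]] F [ 0.61 -0.85  0.  ] w -0.0001
[[-0.00076931 -0.16561001  0.06622977]]
```

View pics/t3.png

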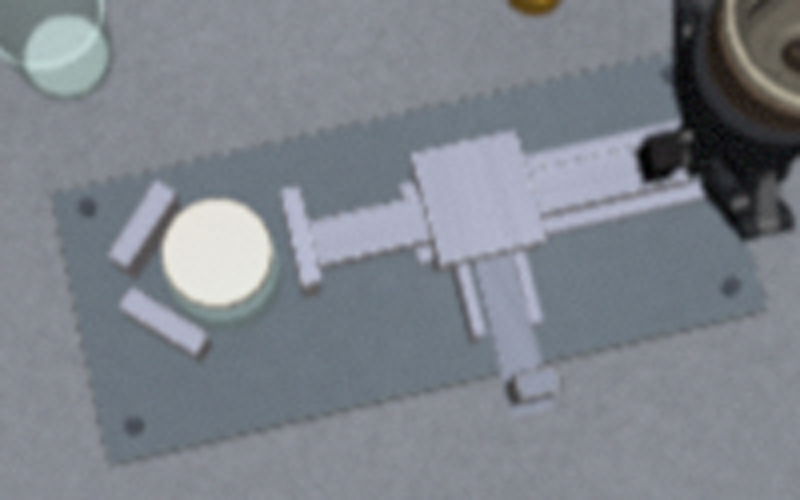

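View pics/s3.png

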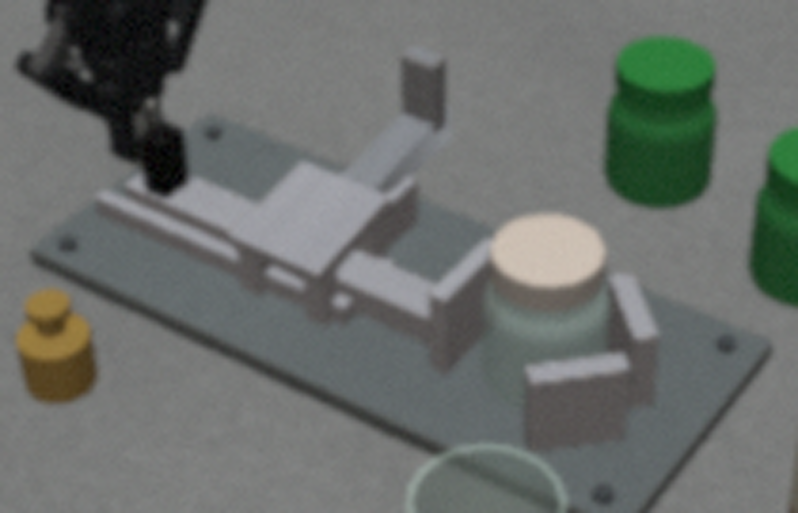

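{"method": "carry_out", "body": {"moves": [[0,-0.02,0,0,-1],[0,-0.04,0,0,-1],[0,-0.06,0,0,-1],[0,-0.075,0,0,-1],[0,-0.09,0,0,-1],[0,-0.1,0,0,-1],[0,-0.11,0,0,-1],[0,-0.12,0,0,-1],[0,-0.13,0,0,-1],[0,-0.14,0,0,-1]]}}

```text
clock: 6.15
eef_pos: [0.6001, -0.1008, 0.0662]
tool_rot: [0.993, 0.114, -0.0, 0.0]
ft_force: [0.5, -4.0, -1.9]
grip_width: -0.0001
```

{"method": "carry_out", "body": {"moves": [[0,-0.01,0,0,-1],[0,-0.02,0,0,-1],[0,-0.03,0,0,-1]]}}

```text
clock: 6.45
eef_pos: [0.5994, -0.0975, 0.0663]
tool_rot: [0.993, 0.114, -0.0, -0.0]
ft_force: [-0.3, -3.3, -1.2]
grip_width: 0.0001
```

{"method": "carry_out", "body": {"moves": [[0,-0.005,0,0,-1],[0,-0.01,0,0,-1]]}}

```text
clock: 6.65
eef_pos: [0.5992, -0.0967, 0.0663]
tool_rot: [0.993, 0.114, -0.0, 0.0]
ft_force: [0.3, -4.0, -1.5]
grip_width: 0.0001
```

{"method": "carry_out", "body": {"moves": [[0,-0.005,0,0,-1],[0,-0.01,0,0,-1]]}}

```text
clock: 6.85
eef_pos: [0.5991, -0.0963, 0.0663]
tool_rot: [0.994, 0.114, -0.0, 0.001]
ft_force: [0.6, -6.7, -1.9]
grip_width: -0.0004
```

{"method": "carry_out", "body": {"moves": [[0,-0.005,0,0,-1],[0,-0.005,0,0,-1]]}}

```text
clock: 7.05
eef_pos: [0.5991, -0.0963, 0.0663]
tool_rot: [0.994, 0.114, 0.0, 0.001]
ft_force: [-0.3, -6.3, -1.3]
grip_width: -0.0
```

Run:
```python
from h import *
o=st();T=np.load('T.npy');print(toC(T,o['eef_pos']))
a=imaging.camera('top')[:,:,::-1][145:270,200:400];cv2.imwrite("pics/t4.png",cv2.resize(a,None,fx=4,fy=4,interpolation=cv2.INTER_CUBIC))
a=imaging.camera('scene')[:,:,::-1][145:280,170:380];cv2.imwrite("pics/s4.png",cv2.resize(a,None,fx=3.8,fy=3.8,interpolation=cv2.INTER_CUBIC))
```

```text
t 7.05 p [ 0.5991 -0.0963  0.0663] rpy [[0.974, 0.226, 0.0], [0.226, -0.974, -0.002], [-0.0, 0.002, -1.0]] F [-0.29 -6.3  -1.29] w -0.0
[[-0.00092387 -0.14808583  0.06634015]]
```

View pics/t4.png

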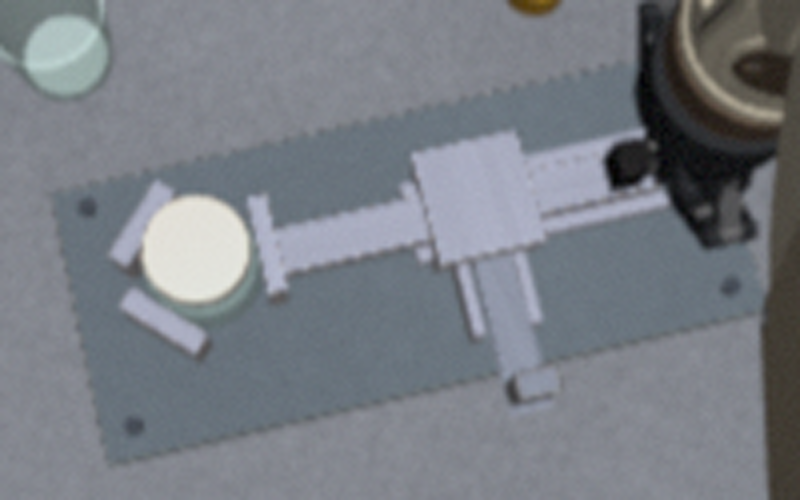

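View pics/s4.png

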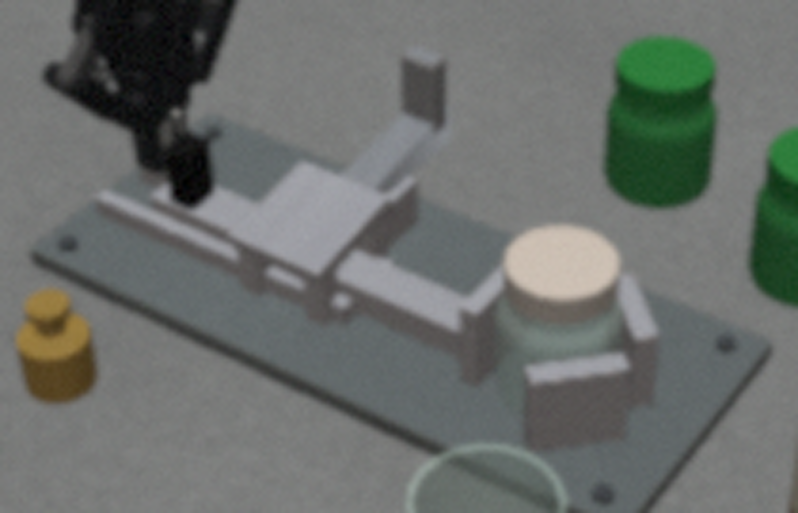

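{"method": "carry_out", "body": {"moves": [[0,-0.007,0,0,-1],[0,-0.007,0,0,-1]]}}

```text
clock: 7.35
eef_pos: [0.5991, -0.0963, 0.0663]
tool_rot: [0.994, 0.113, 0.0, 0.002]
ft_force: [1.1, -7.7, -1.6]
grip_width: 0.0002
```

{"method": "carry_out", "body": {"moves": [[0,-0.007,0,0,-1],[0,-0.007,0,0,-1]]}}

```text
clock: 7.55
eef_pos: [0.5991, -0.0963, 0.0664]
tool_rot: [0.994, 0.113, 0.0, 0.002]
ft_force: [1.9, -10.5, -2.6]
grip_width: 0.0003
```

{"method": "carry_out", "body": {"moves": [[0,-0.003,0,0,-1],[0,-0.003,0,0,-1],[0,-0.003,0,0,-1]]}}

```text
clock: 7.85
eef_pos: [0.5991, -0.0962, 0.0664]
tool_rot: [0.994, 0.113, 0.0, 0.003]
ft_force: [1.4, -10.4, -4.0]
grip_width: 0.0002
```

{"method": "carry_out", "body": {"moves": [[0,0.02,0,0,-1],[0,0.1,0,0,-1],[0,0.3,0,0,-1],[0,0.3,-0.4,0,-1],[0,0.3,-0.9,0,-1],[0,0.3,-0.95,0,-1],[0,0.3,-0.95,0,-1]]}}

```text
clock: 8.55
eef_pos: [0.6074, -0.1236, 0.1642]
tool_rot: [0.993, 0.114, 0.003, 0.001]
ft_force: [0.4, -0.1, -0.9]
grip_width: -0.0003
```

{"method": "carry_out", "body": {"moves": [[-0.4,0,0,-0.1,-1],[-0.8,0,0,-0.2,-1],[-1,0,0,-1,-1],[-1,0,0,-1,-1],[-1,0,0,-1,-1],[-1,0,0,-1,-1],[-1,0,0,-1,-1],[-1,0,0,-1,-1],[-1,0,0,-1,-1],[-1,0,0,-1,-1],[-1,0,0,-1,-1],[-1,0,0,-1,-1],[-1,0,0,-1,-1]]}}

```text
clock: 9.85
eef_pos: [0.5073, -0.1453, 0.1601]
tool_rot: [0.622, 0.783, -0.0, -0.001]
ft_force: [-0.5, -0.4, -0.2]
grip_width: -0.0
```

Run:
```python
from h import *
o=st();T=np.load('T.npy');print(toC(T,o['eef_pos']))
a=imaging.camera('top')[:,:,::-1][145:270,200:400];cv2.imwrite("pics/t5.png",cv2.resize(a,None,fx=4,fy=4,interpolation=cv2.INTER_CUBIC))
a=imaging.camera('scene')[:,:,::-1][145:280,170:380];cv2.imwrite("pics/s5.png",cv2.resize(a,None,fx=3.8,fy=3.8,interpolation=cv2.INTER_CUBIC))
```

```text
t 9.85 p [ 0.5073 -0.1453  0.1601] rpy [[-0.225, 0.974, -0.002], [0.974, 0.225, 0.001], [0.001, -0.002, -1.0]] F [-0.53 -0.4  -0.17] w -0.0
[[-0.1014831  -0.17486141  0.16008037]]
```

View pics/t5.png

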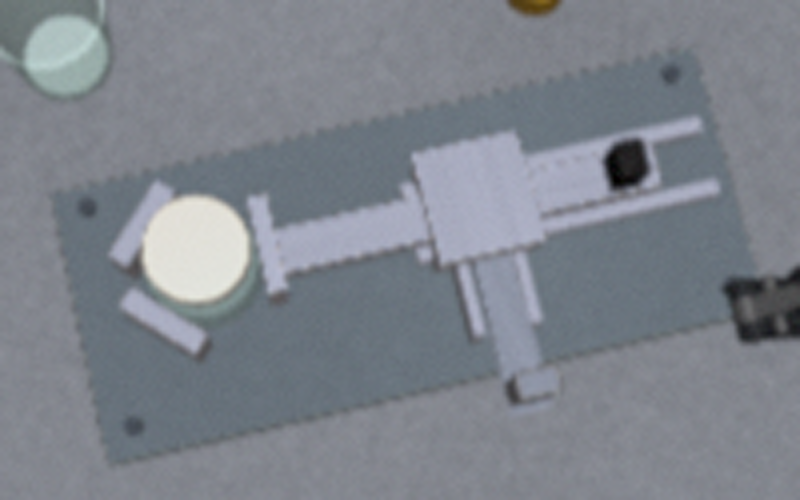

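View pics/s5.png

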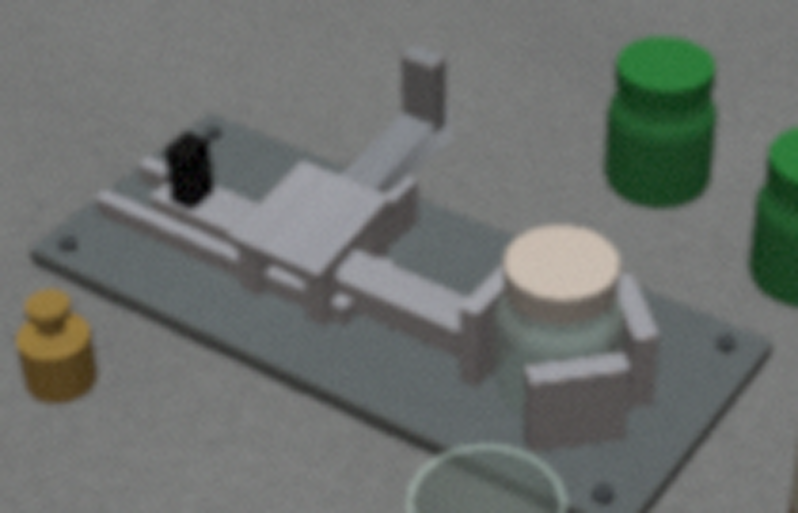

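Run:
```python
from h import *
T=np.load('T.npy');t=Cam('top');s=Cam('scene')
print(toC(T,t.atz([[294,295],[238,292]],.08)))
print(toC(T,s.atz([[344.5,162.5],[385,188]],.08)))
```

```text
[[-0.18458741  0.04821241  0.08      ]
 [-0.15485702  0.1505486   0.08      ]]
[[-0.17517859  0.05202079  0.08      ]
 [-0.14138438  0.15634348  0.08      ]]
```

{"method": "carry_out", "body": {"moves": [[0,-0.4,0,0,-1],[0.4,-0.4,0,0,-1],[0.8,-0.4,0,0,-1],[1,-0.4,0,0,-1],[1,-0.4,0,0,-1]]}}

```text
clock: 10.45
eef_pos: [0.4454, -0.0551, 0.1613]
tool_rot: [0.621, 0.784, 0.0, -0.001]
ft_force: [0.6, -0.8, 0.3]
grip_width: 0.0003
```

{"method": "carry_out", "body": {"moves": [[0.24,0,0.3,0,-1],[0.24,0,0.6,0,-1],[0.24,0,0.71,0,-1],[0.24,0,0.71,0,-1],[0.24,0,0.71,0,-1]]}}

```text
clock: 10.95
eef_pos: [0.4418, -0.0343, 0.0909]
tool_rot: [0.622, 0.783, 0.0, 0.0]
ft_force: [0.0, -0.7, -0.3]
grip_width: 0.0002
```

Run:
```python
from h import *
o=st();T=np.load('T.npy');print(toC(T,o['eef_pos']))
w=Cam('wrist')
cv2.imwrite("pics/w6.png",imaging.camera('wrist')[:,:,::-1])
print(w.proj(toW(T,[[-.1,-.0516,.091]])))
a=imaging.camera('scene')[:,:,::-1][100:280,170:380];cv2.imwrite("pics/s6.png",cv2.resize(a,None,fx=3.3,fy=3.3,interpolation=cv2.INTER_CUBIC))
```

```text
t 10.95 p [ 0.4418 -0.0343  0.0909] rpy [[-0.225, 0.974, 0.001], [0.974, 0.225, -0.0], [-0.0, 0.001, -1.0]] F [ 0.01 -0.68 -0.33] w 0.0002
[[-0.14003688 -0.05190022  0.09092679]]
[[283.80611584 407.18058889]]
```

View pics/w6.png

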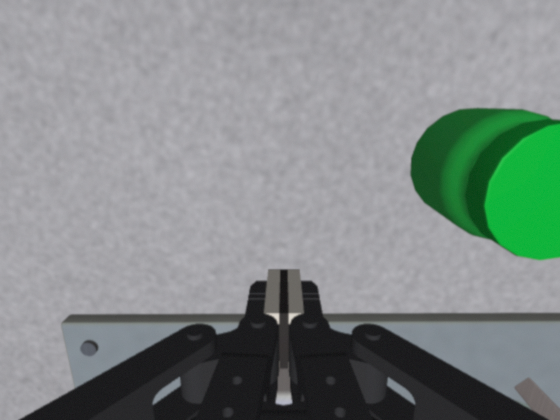

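View pics/s6.png

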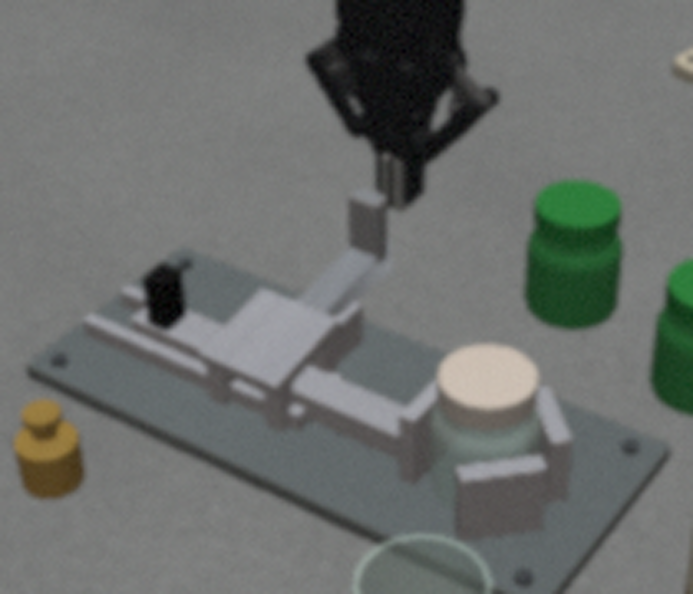

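{"method": "carry_out", "body": {"moves": [[0,0.08,0.03,0,-1],[0,0.15,0.03,0,-1],[0,0.18,0.03,0,-1],[0,0.2,0.03,0,-1],[0,0.22,0.03,0,-1],[0,0.24,0.032,0,-1],[0,0.26,0.035,0,-1],[0,0.28,0.038,0,-1],[0,0.3,0.041,0,-1],[0,0.315,0.043,0,-1],[0,0.33,0.045,0,-1]]}}

```text
clock: 12.15
eef_pos: [0.4727, -0.0261, 0.0855]
tool_rot: [0.622, 0.783, -0.0, -0.0]
ft_force: [-3.3, -0.2, -0.1]
grip_width: 0.0002
```

{"method": "carry_out", "body": {"moves": [[0,0.01,0.0014,0,-1],[0,0.02,0.003,0,-1],[0,0.03,0.004,0,-1]]}}

```text
clock: 12.45
eef_pos: [0.4756, -0.0254, 0.0851]
tool_rot: [0.622, 0.783, -0.0, -0.0]
ft_force: [-3.9, -0.8, -2.0]
grip_width: 0.0002
```

{"method": "carry_out", "body": {"moves": [[0,0.01,0.0014,0,-1],[0,0.02,0.003,0,-1]]}}

```text
clock: 12.65
eef_pos: [0.4776, -0.025, 0.0848]
tool_rot: [0.622, 0.783, -0.0, -0.0]
ft_force: [-5.9, 0.5, -1.6]
grip_width: 0.0003
```

{"method": "carry_out", "body": {"moves": [[0,0.01,0.0014,0,-1]]}}

```text
clock: 12.75
eef_pos: [0.4786, -0.0247, 0.0847]
tool_rot: [0.622, 0.783, -0.0, -0.0]
ft_force: [-4.8, -0.1, -3.3]
grip_width: 0.0001
```

{"method": "carry_out", "body": {"moves": [[0,0.01,0.0014,0,-1]]}}

```text
clock: 12.85
eef_pos: [0.4796, -0.0245, 0.0846]
tool_rot: [0.622, 0.783, -0.0, -0.0]
ft_force: [-3.5, -0.4, -2.6]
grip_width: -0.0
```

{"method": "carry_out", "body": {"moves": [[0,0.01,0.0014,0,-1]]}}

```text
clock: 12.95
eef_pos: [0.4807, -0.0243, 0.0845]
tool_rot: [0.622, 0.783, -0.0, -0.0]
ft_force: [-4.5, 0.4, -2.0]
grip_width: 0.0002
```

Still sliding freely; continue in 3 mm calls.

{"method": "carry_out", "body": {"moves": [[0,0.01,0.0014,0,-1],[0,0.02,0.003,0,-1],[0,0.03,0.004,0,-1]]}}

```text
clock: 13.25
eef_pos: [0.4838, -0.0237, 0.0842]
tool_rot: [0.622, 0.783, -0.0, -0.0]
ft_force: [-4.7, -0.9, -2.6]
grip_width: -0.0002
```

{"method": "carry_out", "body": {"moves": [[0,0.01,0.0014,0,-1],[0,0.02,0.003,0,-1]]}}

```text
clock: 13.45
eef_pos: [0.4858, -0.0232, 0.084]
tool_rot: [0.622, 0.783, 0.0, -0.0]
ft_force: [-4.2, 1.0, -3.0]
grip_width: 0.0001
```

{"method": "carry_out", "body": {"moves": [[0,0.01,0.0014,0,-1],[0,0.02,0.003,0,-1]]}}

```text
clock: 13.65
eef_pos: [0.4878, -0.0228, 0.0837]
tool_rot: [0.622, 0.783, 0.0, -0.0]
ft_force: [-4.6, -0.9, -2.7]
grip_width: 0.0001
```

{"method": "carry_out", "body": {"moves": [[0,0.01,0.0014,0,-1],[0,0.02,0.003,0,-1]]}}

```text
clock: 13.85
eef_pos: [0.4897, -0.0223, 0.0834]
tool_rot: [0.622, 0.783, 0.0, -0.0]
ft_force: [-4.0, 0.3, -2.3]
grip_width: -0.0002
```

{"method": "carry_out", "body": {"moves": [[0,0.01,0.0014,0,-1],[0,0.02,0.003,0,-1]]}}

```text
clock: 14.05
eef_pos: [0.4908, -0.0221, 0.0833]
tool_rot: [0.622, 0.783, -0.001, -0.001]
ft_force: [-9.2, -1.9, 2.9]
grip_width: -0.0001
```

{"method": "carry_out", "body": {"moves": [[0,0.01,0.0014,0,-1],[0,0.02,0.003,0,-1]]}}

```text
clock: 14.25
eef_pos: [0.4912, -0.0219, 0.0832]
tool_rot: [0.622, 0.783, -0.002, -0.001]
ft_force: [-13.0, -1.9, 8.5]
grip_width: -0.0001
```

{"method": "carry_out", "body": {"moves": [[0,0.005,0,0,-1],[0,0.005,0,0,-1]]}}

```text
clock: 14.45
eef_pos: [0.4913, -0.0219, 0.0832]
tool_rot: [0.622, 0.783, -0.002, -0.002]
ft_force: [-12.5, -2.3, 6.9]
grip_width: 0.0001
```

{"method": "carry_out", "body": {"moves": [[0,0,0,0,-1],[0,0,0,0,-1]]}}

```text
clock: 14.65
eef_pos: [0.4913, -0.0219, 0.0832]
tool_rot: [0.622, 0.783, -0.002, -0.001]
ft_force: [-13.0, -2.0, 6.7]
grip_width: -0.0002
```

{"method": "carry_out", "body": {"moves": [[0,0.005,0,0,-1],[0,0.007,0,0,-1],[0,0.007,0,0,-1]]}}

```text
clock: 14.95
eef_pos: [0.4914, -0.0219, 0.0832]
tool_rot: [0.622, 0.783, -0.002, -0.002]
ft_force: [-14.1, -1.9, 8.5]
grip_width: 0.0001
```

{"method": "carry_out", "body": {"moves": [[0,-0.02,0,0,-1],[0,-0.06,0,0,-1],[0,-0.2,0,0,-1],[0,-0.3,0,0,-1],[0,-0.3,-0.4,0,-1],[0,-0.3,-0.8,0,-1],[0,-0.3,-0.8,0,-1],[0,-0.3,-0.8,0,-1]]}}

```text
clock: 15.75
eef_pos: [0.4676, -0.0281, 0.1647]
tool_rot: [0.622, 0.783, 0.002, 0.003]
ft_force: [-0.8, 0.3, 0.3]
grip_width: 0.0004
```

Run:
```python
from h import *
o=st();T=np.load('T.npy');print(toC(T,o['eef_pos']))
t=imaging.camera('top')[:,:,::-1];s=imaging.camera('scene')[:,:,::-1]
cv2.imwrite("pics/t7f.png",t);cv2.imwrite("pics/s7f.png",s)
cv2.imwrite("pics/t7.png",cv2.resize(t[145:270,200:400],None,fx=4,fy=4,interpolation=cv2.INTER_CUBIC))
cv2.imwrite("pics/s7.png",cv2.resize(s[145:280,170:380],None,fx=3.8,fy=3.8,interpolation=cv2.INTER_CUBIC))
```

```text
t 15.75 p [ 0.4676 -0.0281  0.1647] rpy [[-0.227, 0.974, 0.006], [0.974, 0.227, -0.0], [-0.002, 0.006, -1.0]] F [-0.81  0.29  0.27] w 0.0004
[[-0.11348318 -0.05168852  0.16466395]]
```

View pics/t7.png

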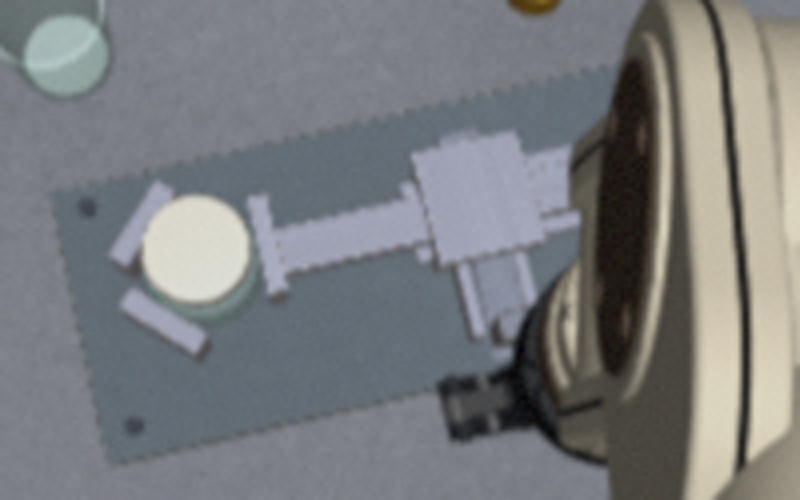

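View pics/s7.png

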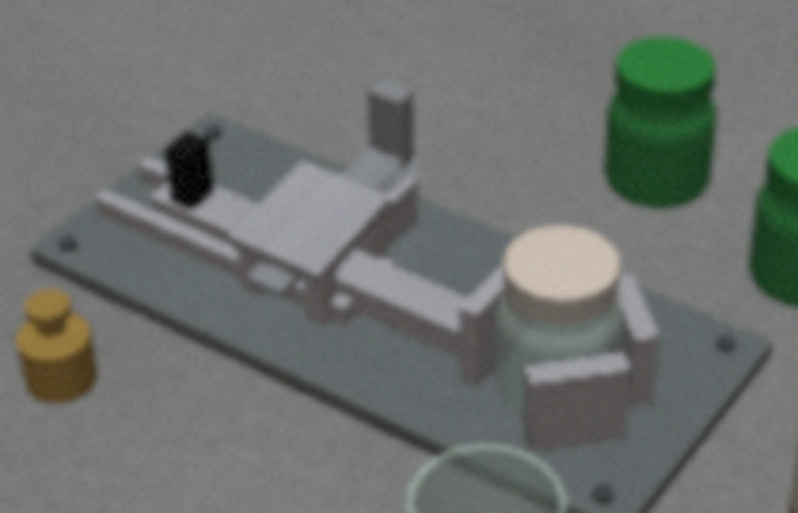

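View pics/s7f.png

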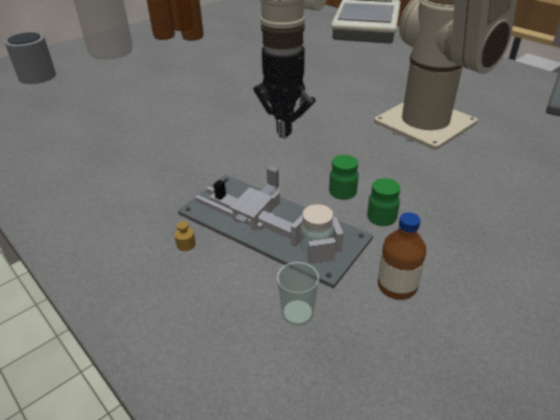

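The pictures show the wedge driven in, with its tab at (390,125) in the scene crop. The jaw stands against the jar at (265,245) in the top crop, and nothing else has moved. I'll do a numeric check of the cap against the nest before handing in.

Run:
```python
from h import *
T=np.load('T.npy');t=Cam('top')
im=cv2.imread('pics/t7f.png').astype(int)
def cap(f):
    g=cv2.cvtColor(cv2.imread(f),cv2.COLOR_BGR2LAB).astype(int)
    r=g[180:230,225:285];m=((r[:,:,0]>190)&(r[:,:,2]>131)).astype(np.uint8)
    _,l,s,c=cv2.connectedComponentsWithStats(m);k=1+np.argmax(s[1:,4]);return c[k]+[225,180],s[k,4]
for f in('pics/top0.png','pics/t7f.png'):
    c,a=cap(f);print(c,a,toC(T,t.atz([c],.09)))
print(order.job_done())
```

```text
[253.49686848 206.89561587] 479 [[-0.002914    0.08621339  0.09      ]]
[248.48387097 206.86717268] 527 [[-0.00065087  0.09569698  0.09      ]]
the job is handed in; nothing more can be done
None
```

I clamped the jar and handed the job in at about 16 s of the 54 s allowed. I pushed the bar's post with closed fingers until the jar stopped hard in the nest. I then pushed the wedge tab until it jammed and backed the arm off.

- **Bar:** The push peaked at about 11 N and the position no longer changed. After I let go, the bar stayed where it was.
- **Jar:** In the top view the cap's centre measured (-0.7, 95.7) mm in the clamp frame, against the nest at (0, 95). That is about 1 mm off, which is within the calibration error. The jar stands upright with the jaw visibly against it.
- **Wedge:** It slid freely at about 4 N for roughly 40 mm, then the push rose to about 14 N and it stopped moving. After release, the one set of pictures shows it still pushed in and the arm clear of everything.
- **Bystanders:** In the last scene picture the bottle, beaker, weight and green jars are where they started.

**Not checked directly:** I could not measure the contact force between wedge and bar. I take it as jammed from the push force and how it stopped. The hand-in reports no verdict.

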